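# Clamp the glued phone backs in the bonding press

### The job

Clear the roll of amber tape off the press track into the white parts tray, then pull the carriage out to its stop and stack every phone back flat on its black rubber pad, centred and lengthwise across the track. Slide the carriage fully home, wind the wheel clockwise until the platen just touches the stack and then a quarter of a turn more, and let go. Last, push the yellow lock clip down until it clicks home and stop pushing; do not disturb the pen, the jar or the red cutters.

Things in the scene. Friction and masses are not known exactly. Their poses are not given: they have to be found in the camera images.
- press: Fixed bench press, placed anew each start. Origin on the bench under the screw axis; x along the blue bridge (lock clip at its -x end, near the robot), y along the track, loading end at -y. Base plate 8 mm thick, x +-105, y -250 to 80 mm. Bridge 52 mm wide, x -125 to 107, z 135 to 163 mm, on columns at x = +-88. A spring-hung platen hangs under it.
- carriage (a joint): Travel of the aluminium carriage along press -y, m: 0 fully home with its pad under the platen, 0.17 at the outer stop, where it is loaded. It slides with about 2 N of friction and stays where it is left. Its plate is 150 mm (x) by 90 mm (y), its top 18 mm above the bench.
- bed (a point): Centre of the top face of the black rubber pad (130 mm along press x by 66 mm along y, top 20 mm above the bench) on the carriage; axes as the press. Moves with the carriage.
- carriage_handle (a point): Middle of the red upright grip on the carriage, 115 mm to press -y of the pad centre: 14 mm thick along press x, 32 mm along y, from 17 to 51 mm above the bench; this point is 36 mm above the bench. A 24 mm wide flat arm, its top 17 mm above the bench, joins it to the plate.
- wheel (a joint): Turn of the hand wheel, rad, from 0 (platen fully up) to 9.8; grows clockwise seen from above, which lowers the platen by 32 mm per whole turn (5.1 mm per rad). Friction about 0.16 N m holds it wherever it is let go. Starts between 0 and 0.9.
- wheel_grip (a point): On the wheel axis, 194 mm above the bench, centre of the black grip bar on the wheel: bar 76 mm long along this point's x (turns with the wheel; press x at wheel 0), 14 mm thick, from 177 to 207 mm above the bench. The disc under it is 86 mm across, its top 178 mm, rim 180 mm up. The wheel does not rise or sink. A yellow mark shows one end of the bar.
- platen (a joint): How far the springs between ram head and platen are squeezed, m: 0 while the platen hangs free; from contact on it grows by 32 mm per whole turn of the wheel (8 mm for a quarter turn). Presses the stack with about 6 N at contact and 17 N after a quarter turn. Two green pins rise out of the ram head by the same amount.
- platen_face (a point): Centre of the platen's flat underside (130 x 66 mm). 62 mm above the bench at wheel 0, 42 mm above the pad.
- lock_clip (a joint): How far the yellow lock clip is pushed down, m: 0 up, 0.014 clicked home. Resistance rises to a peak of about 10 N some 2 to 4 mm down, falls away, and past 7 mm the clip pulls itself home and stays; released before that it springs back. Beyond home it stiffens quickly, to a stop at 0.0165; 40 N would damage it.
- clip_top (a point): Centre of the clip's flat top (30 x 34 mm), 105 mm to press -x of the wheel axis, 208 mm above the bench when up. It moves straight down.
- phone_back_a: Black opened phone back, 112 x 54 mm. Origin at the centre of its underside; x along its length. It lies flat, right way up. Counts as 6 mm thick in a stack (small raised details on top do not count). May be absent.
- phone_back_b: Opened phone back, 112 x 54 mm, black with green circuit board and orange contacts at one end. Origin at the centre of its underside; x along its length. It lies flat, right way up. Counts as 6 mm thick in a stack (small raised details on top do not count). May be absent.
- phone_back_c: Black opened phone back, the larger one, 124 x 60 mm. Origin at the centre of its underside; x along its length. It lies flat, right way up. Counts as 6 mm thick in a stack (small raised details on top do not count). May be absent.
- tape: Roll of amber tape, 52 mm across, 12 mm high, at first lying flat on the press track (8 mm up). Origin at the centre of its underside.
- tray: White open tray, fixed to the bench, 101 x 181 mm, rim 27 mm high, y along its length, inner floor about 65 x 140 mm and about 4 mm up. Origin at the centre of its underside.
- pen: Red and white marker pen, 135 mm long, a bystander.
- jar: White jar, 60 mm across, 74 mm high, a bystander.
- cutters: Small cutters with red handles, 115 mm long, a bystander.

How it is judged:
By the outcome, as a careful person would: the job done as asked, in the order asked, and still so for the second after the job is handed in, with the robot touching nothing.
Of phone_back_a, phone_back_b, phone_back_c only 2 to 3 are there at a start; the rules pass over those that are not, and their reading is None.
At some moment in a run one of tape may be knocked a few centimetres aside while the robot is not near it.
Once in a run the grip may slacken for a moment while it holds something.
It also fails if it takes over 210 s, if anything falls off the work surface, if the arm or the gripper's body presses on something with over 40 N, if the wrist force passes 120 N, or if a joint passes its speed limit or range.

### The arm

A 6-joint arm with a two-finger parallel gripper is mounted at the origin on a cart in front of the work surface, level with it; the furniture and walls round the work are solid. World frame = base frame: x ahead of the robot, y to its left, z up, the work surface at z = 0. Lengths are in m, angles in rad, forces in N, time in s.
With the tool pointing down it reaches from about 0.275 to 1 m from the base axis. Payload 8.4 kg.
Tool frame: the origin (TCP) lies on the centre line of the jaws, within the pads' length; the fingertips stand 17 mm ahead of it and the grasp point (between the pads) lies 2 mm behind it (bot.tcp_to_tips is the z of the fingertips in the tool frame, in m); z points along the fingers, y is the line along which they close (so a half turn about z gives the same grasp; the last joint's range is limited). The gripper opens to 85 mm and grips with 20 to 120 N. Pads are 22 mm wide; open, the fingers measure 114 mm over their backs; the gripper's body (76 mm by 85 mm) begins 54 mm behind the grasp point. The pads swing forward as they close: fully open they stand 13 mm farther back than shut.
Start: joints at [1.203, 0.353, 1.633, -0, 1.155, -0.002], TCP at [0.224, 0.584, 0.248] pointing down, gripper open.
Joint ranges: [-2.63, 2.63], [-0.92, 2.1], [0.06, 2.66], [-1.3, 4.44], [0, 2.69], [-3.02, 3.02]. Speed limits (rad/s): [2.22, 2.22, 2.79, 3.14, 3.14, 3.14].

### API

Orientations are given as a unit quaternion [x, y, z, w].
In Python, from workcell import bot, hand, kinematics, get_obs, vision, hand_in gives the robot as it stands. The module is installed in compiled form; this text tells all that it offers. Calls block until the motion is done:
- bot.reach(position, orientation): joint-space move of the TCP to a pose.
- bot.servo_line(position, ori=None, velocity=0.15): straight line of the TCP; ori=None keeps the orientation; velocity is the mean speed in m/s.
- bot.goto_joints(angles): joint-space move.
- hand.move_gripper(opening, strength=None): finger opening in m; strength is the grip in N (None keeps the last); returns when the fingers have stopped.
- bot.dwell(seconds).
- kinematics.solve_ik(position, orientation): joint angles nearest the present ones, or None.
- get_obs(): the state.
- vision.read_camera(name): name is "scene" or "side" or "wrist"; returns a dict with "frame" (480x640x3 uint8, red, green, blue), "intrinsics" (3x3 intrinsics, pixels), "view" (4x4, takes a point from world to camera coordinates). Camera axes: x right, y down, z forward; pixel columns grow to the right and rows downward; lengths in m; the calibration is good to about 2 mm. A picture is of the moment at which its call begins. There is no depth.
A pose or a line that the arm cannot do raises bot.IKError and nothing moves.
- hand_in(): hands the job in; it is judged then, once.
The state is a dict: "time_s": time; "joint_pos": joint angles; "joint_vel": joint speeds; "joint_efforts": joint torques, N m; "position": TCP position; "orientation": TCP orientation; "wrist_force": force on the tool from outside, world axes, zero at the start; "ft_torque": the same for the moment, N m; "gripper_width": finger opening in m; "grip_force": force on a finger pad.
Only numpy, scipy, OpenCV 4.12 (cv2) and the standard library are available. Lean on these libraries where they do the work, as an engineer would, in place of code of your own. Each camera call takes 0.05 s, during which the arm holds its last target. There are 200 camera calls.

## Working session

There is one attempt and no reset: what is moved stays moved. The work goes in short steps, each a Python script; the robot and the scene stay as the last script left them, time stands still between calls to the robot, and variables do not carry over. Pictures are saved under pics/ and viewed, at most 14 in all, crops included, and the job is handed in when it is done.

```bash
mkdir -p pics
cat > h.py <<'E'
import numpy as np, cv2
from workcell import bot, hand, kinematics, get_obs, vision, hand_in
def snap(name, fn, crop=None, scale=1):
    c=vision.read_camera(name); im=c["frame"][:,:,::-1]
    cv2.imwrite(f"pics/raw_{fn}.png",im)
    np.savez(f"pics/{fn}.npz",K=c["intrinsics"],V=c["view"])
    if crop: x0,y0,x1,y1=crop; im=im[y0:y1,x0:x1]
    if scale!=1: im=cv2.resize(im,None,fx=scale,fy=scale,interpolation=cv2.INTER_CUBIC)
    cv2.imwrite(f"pics/{fn}.png",im)
def px2w(fn,u,v,z):
    d=np.load(f"pics/{fn}.npz");K=d["K"];V=d["V"];R=V[:3,:3];t=V[:3,3]
    o=-R.T@t; r=R.T@np.linalg.inv(K)@np.array([u,v,1.]); return o+r*(z-o[2])/r[2]
def w2px(fn,p):
    d=np.load(f"pics/{fn}.npz");q=d["V"][:3,:3]@np.asarray(p,float)+d["V"][:3,3];q=d["K"]@q;return q[:2]/q[2]
E
python3 - <<'E'
from h import *
o=get_obs();print({k:np.round(v,3) for k,v in o.items()})
snap("scene","s0");snap("side","d0");snap("wrist","w0")
for f in("s0","d0","w0"):
    d=np.load(f"pics/{f}.npz");V=d["V"];print(f,np.round(-V[:3,:3].T@V[:3,3],3),np.round(V[:3,:3],2).tolist(),d["K"][0,0])
E
```

```text
{'time_s': np.float64(0.0), 'joint_pos': array([ 1.203,  0.354,  1.634, -0.   ,  1.155, -0.002]), 'joint_vel': array([-0.001, -0.002, -0.001,  0.001,  0.003, -0.001]), 'joint_efforts': array([-4.0000e-03, -6.0525e+01, -3.4207e+01, -0.0000e+00,  9.0000e-03,
        0.0000e+00]), 'position': array([0.223, 0.583, 0.248]), 'orientation': array([ 0.182,  0.983, -0.001, -0.   ]), 'wrist_force': array([0.222, 0.226, 1.131]), 'ft_torque': array([-0.042,  0.   , -0.001]), 'grip_force': np.float64(0.0), 'gripper_width': np.float64(0.086)}
s0 [-0.271 -0.971  1.154] [[0.76, -0.66, 0.01], [-0.41, -0.49, -0.76], [0.51, 0.57, -0.64]] 587.2358773441092
d0 [0.196 1.065 1.026] [[-0.97, -0.25, 0.0], [-0.15, 0.59, -0.79], [0.2, -0.77, -0.61]] 482.85811003196665
w0 [0.151 0.612 0.373] [[0.36, 0.93, -0.0], [0.89, -0.34, 0.3], [0.28, -0.11, -0.95]] 385.1942078731522
```

View pics/s0.png

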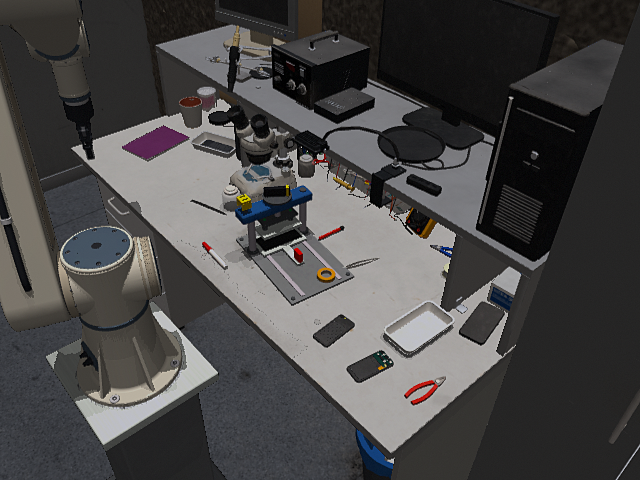

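View pics/d0.png

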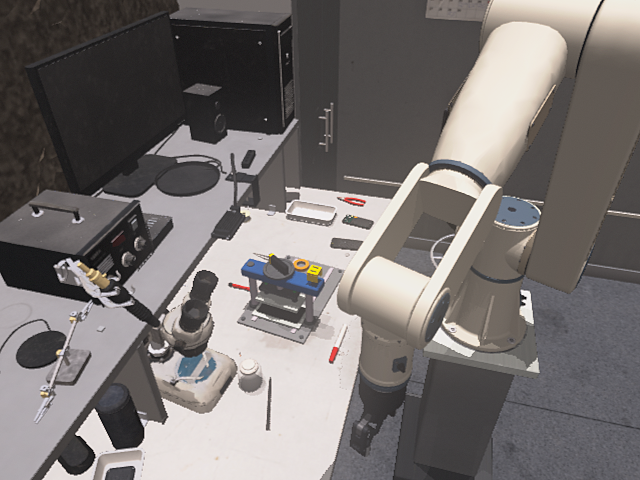

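The scene view shows the press near (285,235), tape (326,274), phones at (334,331), (370,366) and (482,323), tray (418,328), cutters (425,390), pen (213,254) and jar (230,196). I'll enlarge these.

Run:
```python
import cv2
im=cv2.imread("pics/raw_s0.png")
cv2.imwrite("pics/c1.png",cv2.resize(im[170:310,225:385],None,fx=4,fy=4,interpolation=cv2.INTER_CUBIC))
cv2.imwrite("pics/c2.png",cv2.resize(im[285:415,310:510],None,fx=4,fy=4,interpolation=cv2.INTER_CUBIC))
```

```text
(no output)
```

View pics/c1.png

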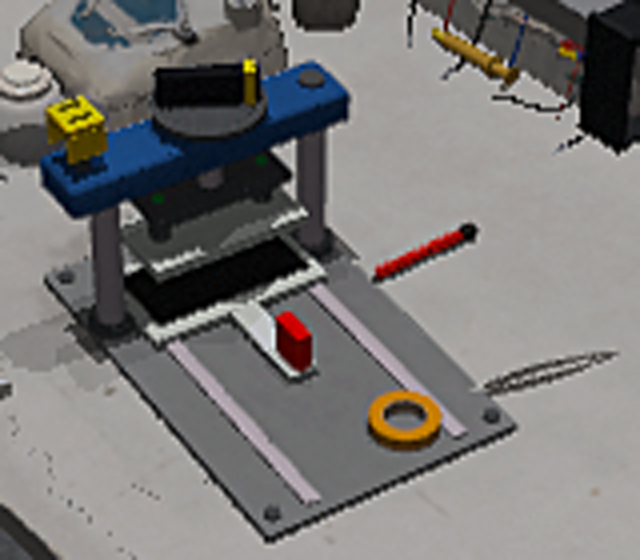

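View pics/c2.png

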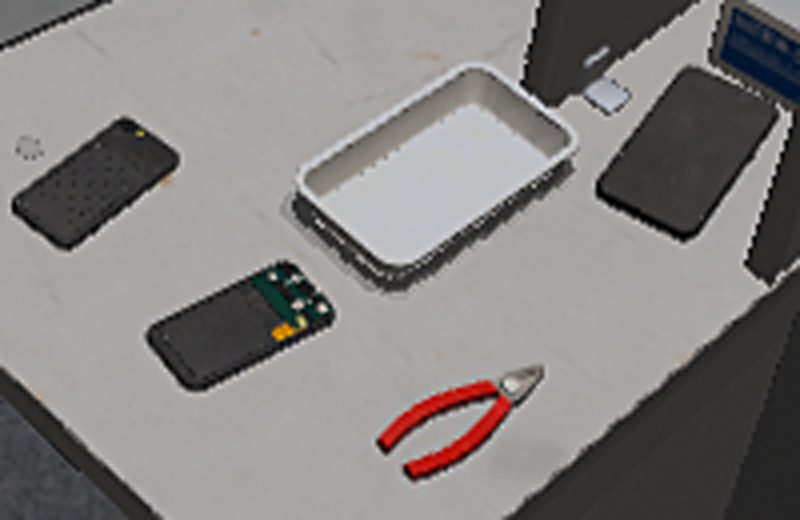

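```bash
cat >> h.py <<'E'
def c1(u,v,z): return px2w("s0",225+(u+.5)/4-.5,170+(v+.5)/4-.5,z)
def c2(u,v,z): return px2w("s0",310+(u+.5)/4-.5,285+(v+.5)/4-.5,z)
def fit_rect(pts,L,W):
    "pts: 4 corners (sharp); returns centre, yaw of long axis, and sizes"
    p=np.array(pts)[:,:2]; (cx,cy),(w,h),a=cv2.minAreaRect(p.astype(np.float32)*1000)
    a=np.radians(a); 
    if h>w: w,h,a=h,w,a+np.pi/2
    return cx/1000,cy/1000,a,w,h
E
python3 - <<'E'
from h import *
# press pose: least squares of plate corners + features
from scipy.optimize import least_squares
feats=[((-105,80,8),(45,280)),((-105,-250,8),(268,538)),((105,-250,8),(518,428)),
 ((-125,-26,163),(68,196)),((107,-26,163),(350,103)),((107,26,163),(320,62)),((-125,26,163),(43,155)),
 ((-7,-131,51),(279,320)),]
def res(q):
    x,y,t=q;c,s=np.cos(t),np.sin(t);r=[]
    for (a,b,z),(u,v) in feats:
        P=np.array([x+c*a/1000-s*b/1000,y+s*a/1000+c*b/1000,z/1000]); r+=list(w2px("s0",P)-[225+(u+.5)/4-.5,170+(v+.5)/4-.5])
    return np.array(r)
s=least_squares(res,[.5,.0,0.],loss="soft_l1");print("press",s.x,np.round(res(s.x),1).tolist())
print("tape",c1(404,418,.02), "tape edge",c1(368,418,.014),c1(442,418,.014))
print("A?",fit_rect([c2(*p,.006) for p in [(10,208),(68,250),(182,158),(124,115)]],0,0))
print("B?",fit_rect([c2(*p,.006) for p in [(145,338),(192,393),(338,315),(288,258)]],0,0))
print("C?",fit_rect([c2(*p,.006) for p in [(595,188),(687,244),(782,110),(690,64)]],0,0))
print("tray",fit_rect([c2(*p,.027) for p in [(294,186),(395,268),(580,143),(478,62)]],0,0))
print("cutters",c2(380,445,.01),c2(415,475,.01),c2(542,368,.01))
# pen, jar from scene
for n,p in dict(pen1=(203,243),pen2=(227,267),jar=(230,208)).items(): print(n,px2w("s0",*p,.008))
E
```

```text
press [ 0.56475971  0.12536714 -0.14515792] [-0.5, -1.1, -0.6, 0.6, 0.1, 0.1, 0.8, -0.2, 1.1, -2.3, -0.8, -0.6, -1.5, 0.4, 4.5, 5.9]
tape [ 0.56835392 -0.08620908  0.02      ] tape edge [ 0.55316886 -0.0650426   0.014     ] [ 0.59352597 -0.09894117  0.014     ]
A? (0.45384088134765627, -0.2472958221435547, np.float64(0.10446023007143156), 111.9794921875, 52.620296478271484)
B? (0.44277993774414065, -0.3893789367675781, np.float64(3.003956227396754), 112.23693084716797, 51.883750915527344)
C? (0.7701322021484375, -0.479110107421875, np.float64(0.2021864742342728), 149.43832397460938, 67.57372283935547)
tray (0.6197598876953125, -0.3911878967285156, np.float64(3.1223696905254923), 174.87928771972656, 91.2114028930664)
cutters [ 0.43926133 -0.50516134  0.01      ] [ 0.4393202  -0.53209699  0.01      ] [ 0.55453899 -0.53102235  0.01      ]
pen1 [0.38505616 0.26492153 0.008     ]
pen2 [0.37896897 0.1291019  0.008     ]
jar [0.54953023 0.35917057 0.008     ]
```

Run:
```python
from h import *
from scipy.optimize import least_squares
feats=[((-105,80,8),(45,280)),((-105,-250,8),(268,538)),((105,-250,8),(518,428)),
 ((-125,-26,163),(68,196)),((107,-26,163),(350,103)),((107,26,163),(320,62)),((-125,26,163),(43,155)),
 ((-7,-131,51),(307,346)),((-7,-99,51),(278,319)),((-75,-45,18),(155,338)),((75,-45,18),(327,272)),]
def res(q):
    x,y,t,d=q;c,s=np.cos(t),np.sin(t);r=[]
    for i,((a,b,z),(u,v)) in enumerate(feats):
        if i>6:b=b-d*1000
        P=np.array([x+c*a/1000-s*b/1000,y+s*a/1000+c*b/1000,z/1000]); r+=list(w2px("s0",P)-[225+(u+.5)/4-.5,170+(v+.5)/4-.5])
    return np.array(r)
s=least_squares(res,[.5,.0,0.,0],loss="soft_l1");print("press",s.x,np.round(res(s.x),1).tolist())
print("bar ends",c1(160,85,.2),c1(252,80,.2),c1(205,70,.207))
for z in(0,.006,.1,.2):
  print(z,[w2px("d0",c2(*p,z)).round().tolist() for p in [(595,188),(687,244),(782,110),(690,64)]])
im=cv2.imread("pics/raw_d0.png")
cv2.imwrite("pics/c3.png",cv2.resize(im[180:350,205:385],None,fx=3.5,fy=3.5,interpolation=cv2.INTER_CUBIC))
```

```text
press [ 0.56517858  0.12432147 -0.14353392 -0.00111822] [-0.2, -1.0, -0.1, 0.7, 0.5, 0.1, 1.2, -0.1, 1.4, -2.2, -0.5, -0.5, -1.1, 0.6, -2.3, -0.7, -0.9, -0.2, 0.5, 1.3, 0.7, 0.8]
bar ends [0.53345808 0.14075748 0.2       ] [0.58728442 0.10406441 0.2       ] [0.56322464 0.12699163 0.207     ]
0 [[295.0, 202.0], [299.0, 193.0], [262.0, 192.0], [259.0, 201.0]]
0.006 [[297.0, 201.0], [300.0, 192.0], [264.0, 191.0], [261.0, 200.0]]
0.1 [[319.0, 177.0], [321.0, 169.0], [287.0, 168.0], [285.0, 176.0]]
0.2 [[344.0, 151.0], [345.0, 144.0], [313.0, 143.0], [312.0, 150.0]]
```

View pics/c3.png

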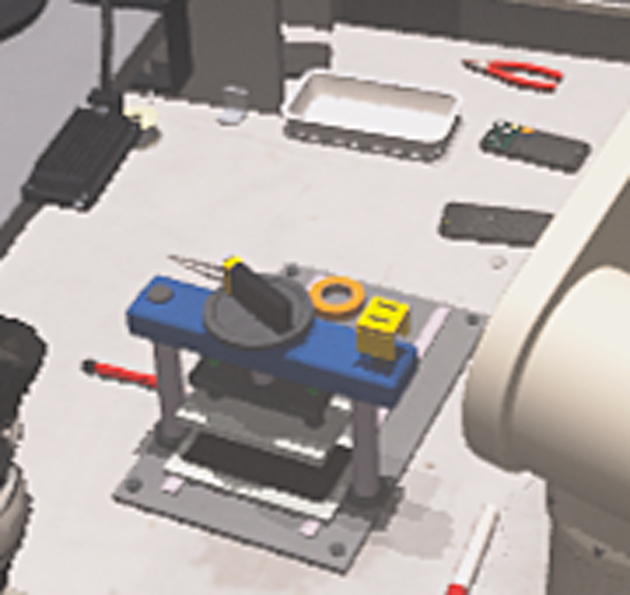

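Side view confirms: tape at crop (338,297), tray, two 112 mm phones, and a grey object behind the post that measures about 149×68 mm on the bench, too big for phone c. I'll check it with the wrist camera. Next I move above the tape and look.

```bash
cat >> h.py <<'E'
from scipy.spatial.transform import Rotation as Rn
PX,PY,PT=0.56518,0.12432,-0.14353
def press(x,y):
    c,s=np.cos(PT),np.sin(PT); return np.array([PX+c*x-s*y,PY+s*x+c*y])
def ori(psi,pos):
    "tool down, jaws closing along world angle psi; half turn chosen for small j6"
    yaw=psi+np.pi/2; ref=np.arctan2(pos[1],pos[0])+np.pi/2
    yaw-=np.pi*np.round((yaw-ref)/np.pi); return yq(yaw)
def yq(yaw): return (Rn.from_euler('z',yaw)*Rn.from_euler('x',np.pi)).as_quat()
def st(tag=""):
    o=get_obs();print(tag,"t%.1f"%o["time_s"],"p",np.round(o["position"],4),"F",np.round(o["wrist_force"],1),"T",np.round(o["ft_torque"],2),"w%.4f g%.1f"%(o["gripper_width"],o["grip_force"]),"j6 %.3f"%o["joint_pos"][5]);return o
E
python3 - <<'E'
from h import *
print(bot.tcp_to_tips)
bot.servo_line([.223,.583,.40],velocity=.3)
p=[.56,-.06,.35]; bot.reach(p,ori(0,p)); st()
bot.servo_line([.56,-.06,.27],velocity=.3)
st();print(bot.tcp_to_tips);snap("wrist","w1")
print(w2px("w1",[.568,-.086,.014]),[w2px("w1",[*press(x,y),.008]) for x,y in((-105e-3,-.25),(.105,-.25))],w2px("w1",[*press(0,-.115),.051]))
E
```

```text
0.017
 t3.4 p [ 0.5601 -0.0593  0.35  ] F [ 0.3 -0.  -0.1] T [ 0.   -0.02  0.04] w0.0854 g0.0 j6 -0.109
 t3.8 p [ 0.56   -0.0595  0.2701] F [ 1.  -0.   1.2] T [ 0.01  0.   -0.03] w0.0855 g0.0 j6 -0.109
0.017
[324.69983756 227.18953647] [array([189.82414684, 245.69409091]), array([384.65162914, 272.30279355])] [303.98697116 130.20020489]
```

View pics/w1.png

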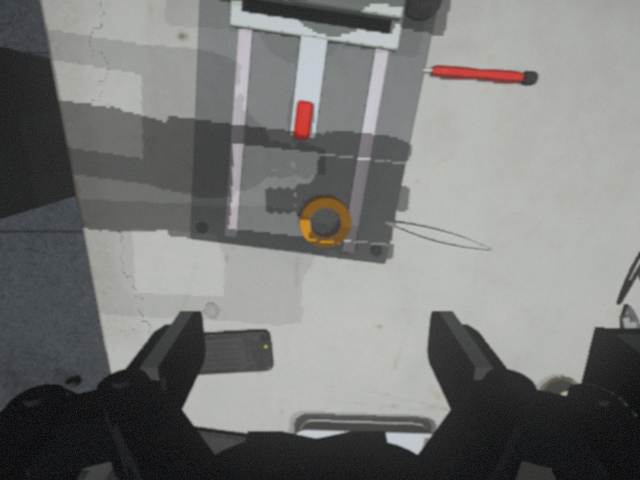

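The wrist view shows the tape at (325,222), plate corners at (190,238) and (388,263), handle (304,119). That is 5–8 px off the prediction, so I'll use the side view to decide.

Run:
```python
from h import *
def c3(u,v,z): return px2w("d0",205+(u+.5)/3.5-.5,180+(v+.5)/3.5-.5,z)
print("side: tape",c3(338,297,.02)," wrist",px2w("w1",325,221,.02)," scene",c1(404,418,.02))
for xy,u3,uw,u1 in [((-.105,-.25),(485,318),(190,238),(268,538)),((.105,-.25),(285,262),(388,263),(518,428)),((-.105,.08),(345,573),None,(45,280)),((.105,.08),(113,497),None,None)]:
    print(press(*xy),"side",c3(*u3,.008)[:2],"wrist",uw and px2w("w1",*uw,.008)[:2],"scene",u1 and c1(*u1,.008)[:2])
print("B side",[c3(*p,.006)[:2].round(3) for p in [(480,148),(492,120),(592,143),(580,172)]])
print("A end wrist",[px2w("w1",*p,.006)[:2].round(3) for p in [(272,329),(273,371)]],"scene",[c2(*p,.006)[:2].round(3) for p in [(182,158),(124,115)]])
print("wheel side",c3(258,310,.178),c3(258,290,.207),"scene",c1(210,105,.178))
print("clip side top",c3(384,312,.208),"scene",c1(76,110,.208),press(-.105,0))
```

```text
side: tape [ 0.5639216  -0.07654337  0.02      ]  wrist [ 0.56812014 -0.07790968  0.02      ]  scene [ 0.56835392 -0.08620908  0.02      ]
[ 0.42550026 -0.10809035] side [ 0.4286866 -0.0956232] wrist [ 0.42651582 -0.09957491] scene [ 0.42734059 -0.10615207]
[ 0.63334089 -0.13812827] side [ 0.6324247 -0.1273181] wrist [ 0.63635258 -0.12739069] scene [ 0.63252002 -0.13692387]
[0.47270271 0.21851634] side [0.46754854 0.22852759] wrist None scene [0.47047527 0.21436206]
[0.68054333 0.18847842] side [0.67334691 0.19930293] wrist None scene None
B side [array([ 0.494, -0.364]), array([ 0.493, -0.418]), array([ 0.382, -0.403]), array([ 0.385, -0.348])]
A end wrist [array([ 0.509, -0.209]), array([ 0.508, -0.265])] scene [array([ 0.51 , -0.268]), array([ 0.507, -0.215])]
wheel side [0.56139717 0.13336562 0.178     ] [0.55640524 0.143149   0.207     ] scene [0.56431945 0.12379709 0.178     ]
clip side top [0.45715367 0.14481469 0.208     ] scene [0.46396547 0.14451251 0.208     ] [0.46125969 0.13933896]
```

The scene camera reads about 8 mm low in y, while side and wrist agree, so I'm moving the press estimate. Now grabbing the tape.

```bash
sed -i 's/^PX,PY,PT=.*/PX,PY,PT=0.5655,0.1325,-0.14353/' h.py
python3 - <<'E'
from h import *
p=[.567,-.0775,.10];bot.servo_line(p,ori(0,p),velocity=.25)
bot.servo_line([.567,-.0775,.0275],velocity=.08);st("low")
hand.move_gripper(.04,40);st("grip")
bot.servo_line([.567,-.0775,.10],velocity=.15);o=st("lift")
if o["gripper_width"]>.047:
    p=[.62,-.386,.12];bot.servo_line([.62,-.3,.2],ori(0,p),velocity=.3);o=st("mid")
    snap("wrist","w2")
E
```

```text
low t5.7 p [ 0.5673 -0.0776  0.0278] F [-0.1  0.   0.2] T [ 0.03 -0.04 -0.04] w0.0854 g0.0 j6 -0.138
grip t6.2 p [ 0.5673 -0.0776  0.0284] F [-1.7  0.2  8.1] T [0.02 0.3  0.08] w0.0490 g40.0 j6 -0.139
lift t6.8 p [ 0.5666 -0.0775  0.0997] F [ 0.2 -0.3 -0.4] T [-0.01  0.01  0.05] w0.0488 g41.3 j6 -0.138
mid t7.8 p [ 0.619  -0.2987  0.1985] F [-0.3  0.2 -0.4] T [0.01 0.05 0.04] w0.0489 g41.3 j6 -0.452
```

View pics/w2.png

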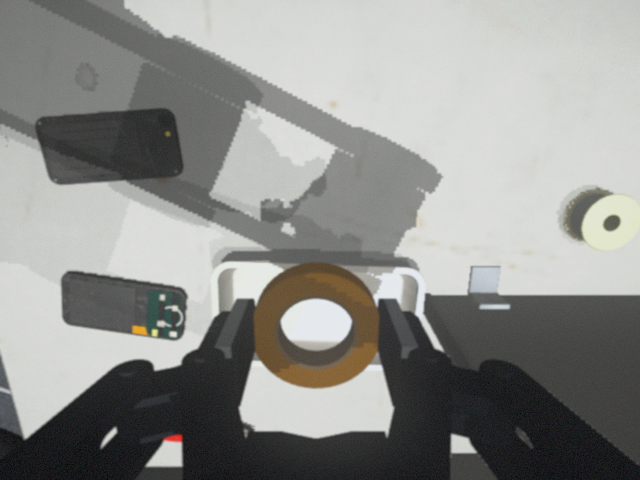

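The tape is held at (316,325), the tray rim spans (213–425, from row 257), and both phones are visible. A dark post starts at column 428, so I'll check clearance and then place.

Run:
```python
from h import *
print("post",c2(550,103,0),px2w("w2",428,295,0),"tray L/R",px2w("w2",213,275,.027),px2w("w2",425,275,.027),"top",px2w("w2",319,256,.027))
# dark-blob phones in the w2 picture
for pts in ([(36,118),(176,107),(184,172),(50,186)],[(61,272),(186,288),(183,340),(61,322)]):
    print(fit_rect([px2w("w2",*p,.006) for p in pts],0,0))
```

```text
post [ 0.73903807 -0.38930825  0.        ] [ 0.72113301 -0.37368126  0.        ] tray L/R [ 0.53250269 -0.34295712  0.027     ] [ 0.70853441 -0.34276796  0.027     ] top [ 0.6205386  -0.32613495  0.027     ]
(0.45314019775390624, -0.24133030700683594, np.float64(0.07347627325777152), 115.4842758178711, 53.53876876831055)
(0.4417859497070312, -0.381515625, np.float64(2.9739221618872764), 112.82180786132812, 53.90525817871094)
```

Run:
```python
from h import *
bot.servo_line([.608,-.381,.10],velocity=.2)
bot.servo_line([.608,-.381,.028],velocity=.08);st("low")
hand.move_gripper(.066);st("open")
bot.servo_line([.608,-.381,.15],velocity=.2)
p=[.56,-.03,.26];bot.servo_line(p,ori(PT,p),velocity=.35);st("look")
bot.dwell(.2);snap("wrist","w3");snap("scene","s3",(380,290,470,370),4)
```

```text
low t9.7 p [ 0.6084 -0.3813  0.0285] F [-0.6 -0.1 -0.8] T [-0.04  0.01 -0.03] w0.0487 g42.7 j6 -0.562
open t10.0 p [ 0.6082 -0.3811  0.0285] F [0.1 0.2 0.9] T [-0.01 -0.06 -0.03] w0.0661 g0.0 j6 -0.562
look t12.0 p [ 0.5597 -0.0307  0.2592] F [-0.8 -0.4  0.2] T [ 0.03 -0.03 -0.  ] w0.0660 g0.0 j6 0.087
```

View pics/w3.png

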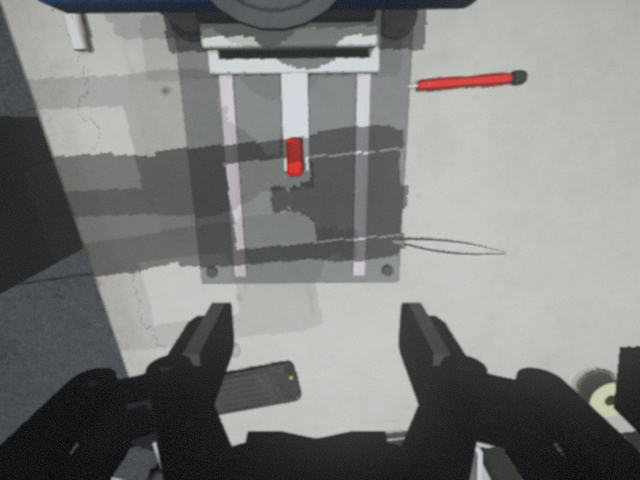

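View pics/s3.png

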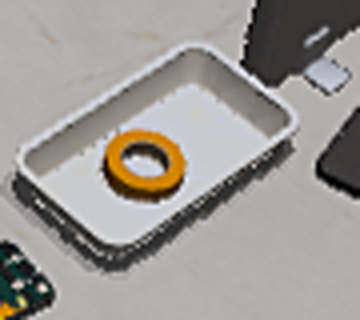

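Tape lies flat in the tray. In the wrist view the plate's front corners are at (202,282) and (400,282), the carriage's front edge is (210–379, row 73), and the handle top is centred at (295,157). I'll refit the press from these.

Run:
```python
from h import *
from scipy.optimize import least_squares
F=[((-.105,-.25,.008),(202,282)),((.105,-.25,.008),(400,282)),((-.075,-.045,.018),(210,73)),((.075,-.045,.018),(379,72)),((0,-.115,.051),(295,157))]
def res(q):
    t=q[2];c,s=np.cos(t),np.sin(t)
    return np.ravel([w2px("w3",[q[0]+c*a-s*b,q[1]+s*a+c*b,z])-np.array(u) for (a,b,z),u in F])
r=least_squares(res,[.5655,.1325,-.1435]);print(r.x,res(r.x).round(1))
print(px2w("w3",295,157,.051),press(0,-.115))
```

```text
[ 0.56382791  0.13343119 -0.13573656] [-0.5  1.7 -0.6  0.1 -0.6 -0.1  1.5 -0.9 -0.  -0.2]
[0.548284   0.01935248 0.051     ] [0.54905066 0.01868252]
```

```bash
sed -i 's/^PX,PY,PT=.*/PX,PY,PT=0.5645,0.1332,-0.140/' h.py
python3 - <<'E'
from h import *
x,y=.5483,.019
p=[x,y,.12];q=ori(PT,p);bot.servo_line(p,q,velocity=.3)
bot.servo_line([x,y,.043],velocity=.1);st("low")
hand.move_gripper(.005,50);st("grip")
d=press(0,-1)-press(0,0)
bot.servo_line([*(np.array([x,y])+d*.16),.043],velocity=.1);st("pull")
for s in np.arange(.163,.18,.0015):
    bot.servo_line([*(np.array([x,y])+d*s),.043],velocity=.03);bot.dwell(.1);o=st("%.4f"%s)
    if o["wrist_force"][:2]@(-d)>8: break
E
```

```text
low t13.8 p [0.5488 0.019  0.0435] F [ 1.4  0.3 -0.6] T [ 0.04  0.05 -0.01] w0.0662 g0.0 j6 0.172
grip t14.4 p [0.548  0.0191 0.0434] F [-2.4  1.2  6.1] T [0.1  0.49 0.15] w0.0131 g49.2 j6 0.172
pull t16.1 p [ 0.5264 -0.1401  0.0435] F [-0.3 -1.5  4.9] T [-0.23  0.12  0.18] w0.0131 g49.1 j6 -0.122
0.1630 t16.5 p [ 0.526  -0.143   0.0435] F [-0.8 -1.   5.5] T [-0.13  0.16  0.14] w0.0132 g49.1 j6 -0.128
0.1645 t16.8 p [ 0.5258 -0.1443  0.0435] F [-0.5 -0.1  5.5] T [0.04 0.08 0.2 ] w0.0130 g49.1 j6 -0.131
0.1660 t17.2 p [ 0.5256 -0.1458  0.0435] F [0.6 0.  6.2] T [0.04 0.02 0.21] w0.0130 g49.1 j6 -0.133
0.1675 t17.5 p [ 0.5254 -0.1473  0.0435] F [0.7 0.3 5.2] T [0.12 0.09 0.17] w0.0130 g49.1 j6 -0.136
0.1690 t17.9 p [ 0.5252 -0.1487  0.0434] F [-0.1  0.9  5.4] T [0.09 0.05 0.15] w0.0130 g49.1 j6 -0.139
0.1705 t18.2 p [ 0.5251 -0.1495  0.0434] F [1.7 6.1 5.5] T [ 0.88 -0.15  0.19] w0.0129 g49.2 j6 -0.141
0.1720 t18.6 p [ 0.5251 -0.1496  0.0434] F [ 3.6 16.6  7.6] T [ 2.48 -0.53  0.24] w0.0129 g49.3 j6 -0.144
```

Run:
```python
from h import *
o=get_obs();x,y,z=o["position"]
hand.move_gripper(.05);st("rel")
bot.servo_line([x,y,.12],velocity=.2)
p=[.54,-.13,.26];bot.servo_line(p,ori(PT,p),velocity=.35);bot.dwell(.2);snap("wrist","w4")
p=[.56,-.29,.24];bot.servo_line(p,ori(0,p),velocity=.35);bot.dwell(.2);st();snap("wrist","w5")
a=cv2.imread("pics/w4.png");b=cv2.imread("pics/w5.png")
cv2.imwrite("pics/m45.png",np.hstack([a[20:460,120:500],b[20:460,0:380]]))
```

```text
rel t19.0 p [ 0.5241 -0.1516  0.0429] F [ 0.1 -0.1  0.4] T [-0.06 -0.03  0.02] w0.0495 g0.0 j6 -0.144
 t21.2 p [ 0.56   -0.2888  0.2401] F [ 0.3 -0.   0.4] T [-0.06 -0.03 -0.  ] w0.0497 g0.0 j6 -0.480
```

View pics/m45.png

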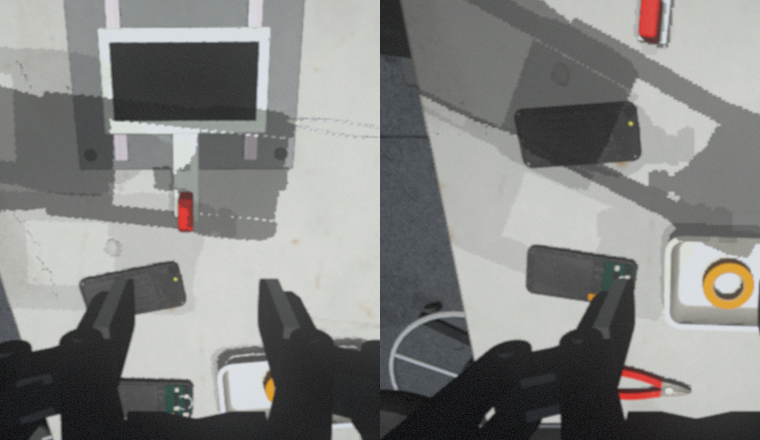

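Left half shows the pad (corners about (110,42)–(258,121)) and the handle; right half shows phones A and B, mostly unoccluded. I'll compute the poses.

Run:
```python
from h import *
print("pad",fit_rect([px2w("w4",u+120,v+20,.020) for u,v in[(110,42),(257,42),(258,121),(111,121)]],0,0),"handle",px2w("w4",185+120,211+20,.051),"pred from stop",np.array([.5251,-.1496])+press(0,.115)-press(0,0))
print("A",fit_rect([px2w("w5",u-380,v+20,.006) for u,v in[(514,110),(637,101),(642,158),(525,168)]],0,0))
P=[px2w("w5",u-380,v+20,.006) for u,v in[(528,245),(638,261),(525,293)]]
P.append(P[1]+P[2]-P[0]);print("B",fit_rect(P,0,0))
```

```text
pad (0.5397335815429688, -0.035995864868164064, np.float64(3.0014661717775297), 134.31268310546875, 66.04170227050781) handle [ 0.5252096  -0.14468704  0.051     ] pred from stop [ 0.54114746 -0.03572516]
A (0.45301116943359376, -0.24129618835449218, np.float64(0.07054899316658367), 111.6474380493164, 52.322059631347656)
B (0.44144964599609376, -0.3837208251953125, np.float64(2.9852593718057983), 111.90756225585938, 54.21769714355469)
```

```bash
cat >> h.py <<'E'
PAD=np.array([.5405,-.0350])
def pick(xy,yaw,grip=30):
    p=[*xy,.10];q=ori(yaw+np.pi/2,p);hand.move_gripper(.070)
    bot.servo_line(p,q,velocity=.3); bot.servo_line([*xy,.026],velocity=.1);bot.dwell(.1)
    f0=get_obs()["wrist_force"][2]
    for z in np.arange(.024,.006,-.001):
        bot.servo_line([*xy,z],velocity=.03);bot.dwell(.05)
        if get_obs()["wrist_force"][2]-f0>3: break
    st("touch cmd %.4f"%z); zg=z+.0035
    bot.servo_line([*xy,zg],velocity=.05);hand.move_gripper(.045,grip);o=st("grip")
    bot.servo_line([*xy,zg+.005],velocity=.05);bot.servo_line([*xy,.11],velocity=.2);st("lift");return zg
E
python3 - <<'E'
from h import *
zg=pick([.4530,-.2413],.0706)
print(zg)
E
```

```text
touch cmd 0.0090 t29.0 p [ 0.4531 -0.2414  0.0093] F [-1.1  0.4  5.2] T [0.13 0.14 0.  ] w0.0699 g2.8 j6 1.008
grip t29.5 p [ 0.4536 -0.2418  0.0135] F [-3.1 -0.1 15.4] T [0.11 0.44 0.11] w0.0529 g37.7 j6 1.008
lift t30.4 p [ 0.4526 -0.2411  0.1094] F [ 0.3  0.6 -1.4] T [-0.02  0.   -0.01] w0.0531 g32.1 j6 1.008
0.012499999999999987
```

```bash
cat >> h.py <<'E'
def place(xy,zg,h,yaw=PT):
    p=[*xy,.13];q=ori(yaw+np.pi/2,p)
    bot.servo_line(p,q,velocity=.25);o=st("over")
    bot.servo_line([*xy,zg+h+.012],velocity=.12);f0=get_obs()["wrist_force"][2]
    for z in np.arange(zg+h+.006,zg+h-.004,-.001):
        bot.servo_line([*xy,z],velocity=.03);bot.dwell(.06)
        if get_obs()["wrist_force"][2]-f0>2.5: break
    st("down cmd-zg %.4f"%(z-zg));hand.move_gripper(.068);st("open")
    bot.servo_line([*xy,.13],velocity=.15)
E
python3 - <<'E'
from h import *
place(PAD,.0125,.020)
p=[.54,-.13,.26];bot.servo_line(p,ori(PT,p),velocity=.35);bot.dwell(.2);snap("wrist","w6",(200,20,440,300),2)
E
```

```text
over t33.5 p [ 0.5404 -0.0351  0.13  ] F [-0.2 -0.3 -1. ] T [0.02 0.05 0.01] w0.0531 g32.1 j6 -1.498
down cmd-zg 0.0200 t36.6 p [ 0.5407 -0.035   0.0335] F [-3.7  0.2 15. ] T [-0.1   0.67 -0.05] w0.0532 g40.5 j6 -1.498
open t36.9 p [ 0.5404 -0.035   0.0323] F [-0.1 -0.1 -0.5] T [ 0.01 -0.02  0.01] w0.0683 g0.0 j6 -1.498
```

View pics/w6.png

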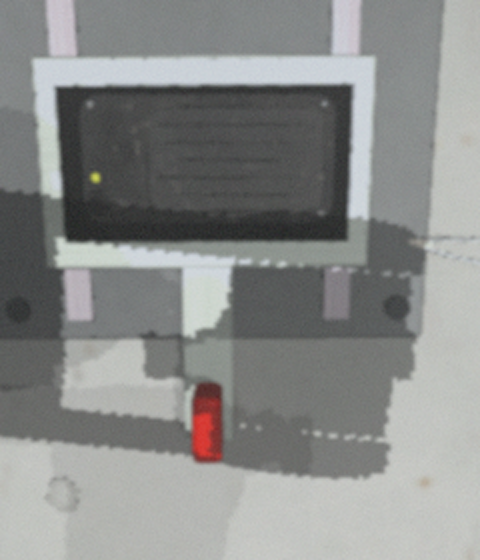

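Phone A sits flat and centred on the pad: phone x 81–333 against pad 60–350, with even margins in y. Next is phone B.

Run:
```python
from h import *
bot.servo_line([.46,-.25,.2],velocity=.35)
zg=pick([.4416,-.3832],-.157);print(zg)
place(PAD+np.array([0,-.0]),zg,.026)
p=[.54,-.13,.26];bot.servo_line(p,ori(PT,p),velocity=.35);bot.dwell(.2);snap("wrist","w7",(200,20,440,300),2);st()
```

```text
touch cmd 0.0090 t48.0 p [ 0.4417 -0.3833  0.0093] F [-0.6  0.7  5.3] T [0.17 0.14 0.01] w0.0697 g2.8 j6 1.010
grip t48.6 p [ 0.4422 -0.3838  0.0135] F [-1.3  0.9 11.5] T [0.32 0.22 0.02] w0.0530 g38.1 j6 1.010
lift t49.4 p [ 0.4412 -0.3828  0.1093] F [ 0.   0.5 -0.8] T [-0.    0.08  0.02] w0.0531 g31.9 j6 1.011
0.012499999999999987Traceback (most recent call last):
  File "<stdin>", line 4, in <module>
  File "h.py", line 47, in place
    bot.servo_line(p,q,velocity=.25);o=st("over")
    ~~~~~~~~~~~~~~^^^^^^^^^^^^^^^^^^
workcell.IKError: the arm cannot follow that straight line within its joint ranges
```

The half-turn choice forced a wrap, so I'll place with the other half turn.

Run:
```python
from h import *
import h
h0=h.ori
h.ori=lambda psi,pos: (Rn.from_euler('z',np.pi)*Rn.from_quat(h0(psi,pos))).as_quat()
st("before")
place(PAD,.0125,.026)
p=[.54,-.13,.26];bot.servo_line(p,velocity=.35);p[1]=-.13;bot.reach(p,h0(PT,p));bot.dwell(.2);snap("wrist","w7",(200,20,440,300),2);st()
```

```text
before t49.4 p [ 0.4412 -0.3828  0.1093] F [ 0.   0.5 -0.8] T [-0.    0.08  0.02] w0.0531 g31.9 j6 1.011
over t51.0 p [ 0.5401 -0.0357  0.1298] F [ 0.  -0.1 -0.9] T [ 0.02 -0.    0.01] w0.0531 g31.9 j6 1.643
down cmd-zg 0.0270 t53.8 p [ 0.5406 -0.035   0.0399] F [-1.9  0.4  5.1] T [-0.07  0.2  -0.01] w0.0530 g33.3 j6 1.643
open t54.1 p [ 0.5405 -0.035   0.0394] F [-0.3  0.5  0.9] T [0.06 0.01 0.02] w0.0681 g0.0 j6 1.643
 t57.1 p [ 0.54 -0.13  0.26] F [-0.2 -0.2 -0.6] T [-0.01 -0.03 -0.06] w0.0681 g0.0 j6 -0.099
```

View pics/w7.png

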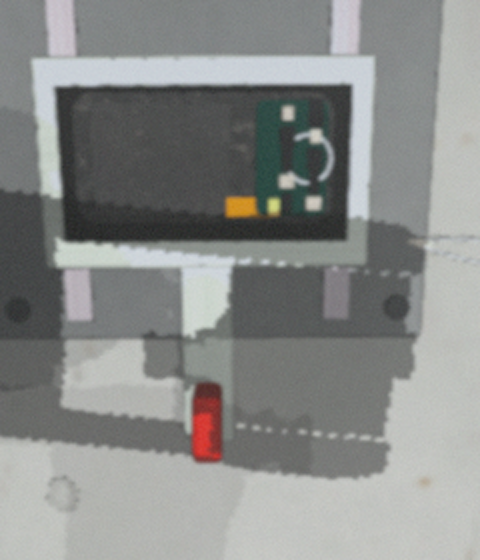

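Phone B is stacked flat and centred (72–333, pad centre about 205). Before moving on, I'll check the grey object's edge lengths from the enlarged scene data.

Run:
```python
from h import *
for z in (0,.008,.06):
  P=[c2(*p,z)[:2] for p in [(595,188),(687,244),(782,110),(690,64)]]
  print(z,[round(float(np.linalg.norm(P[i]-P[(i+1)%4]))*1000) for i in range(4)],np.round(P,3).tolist())
im=cv2.imread("pics/raw_s0.png").astype(int)
def px(u,v): return im[285+v//4-1:285+v//4+2,310+u//4-1:310+u//4+2].reshape(-1,3).mean(0).round()
print("obj",px(690,150),px(650,190),"A",px(60,200),px(110,170),"B",px(200,340))
```

```text
0 [68, 149, 68, 144] [[0.702, -0.457], [0.709, -0.525], [0.854, -0.495], [0.842, -0.428]]
0.008 [68, 148, 67, 143] [[0.695, -0.461], [0.702, -0.528], [0.847, -0.498], [0.835, -0.432]]
0.06 [65, 141, 64, 136] [[0.651, -0.484], [0.658, -0.548], [0.796, -0.52], [0.784, -0.456]]
obj [57. 57. 60.] [56. 57. 59.] A [60. 60. 62.] [57. 56. 57.] B [58. 58. 59.]
```

Run:
```python
from h import *
p=[.60,-.50,.25];bot.servo_line(p,ori(0,p),velocity=.4);bot.dwell(.2);st();snap("wrist","w8")
p=[.54,-.13,.26];bot.servo_line(p,ori(PT,p),velocity=.4)
print([w2px("w8",c2(*q,.006)).round() for q in [(595,188),(687,244),(782,110),(690,64)]])
```

```text
t58.4 p [ 0.6004 -0.4984  0.2507] F [0.7 0.1 0.3] T [ 0.01  0.06 -0.02] w0.0682 g0.0 j6 -0.696
[array([418., 164.]), array([420., 233.]), array([570., 203.]), array([572., 133.])]
```

View pics/w8.png

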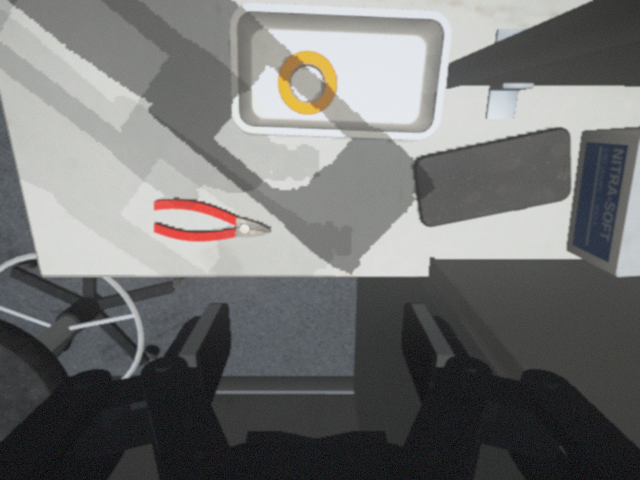

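It is a plain slab of about 148×68 mm among fixed props, so not one of the listed phone backs, and only A and B are present. Now I push the carriage home.

Run:
```python
from h import *
x,y=.5251,-.1485
p=[x,y,.12];bot.servo_line(p,ori(PT,p),velocity=.3)
hand.move_gripper(.05);bot.servo_line([x,y,.043],velocity=.1)
hand.move_gripper(.005,50);st("grip")
d=press(0,1)-press(0,0);a=np.array([x,y])
bot.servo_line([*(a+d*.162),.043],velocity=.06);st("push")
for s in np.arange(.164,.18,.0015):
    bot.servo_line([*(a+d*s),.043],velocity=.03);bot.dwell(.1);o=st("%.4f"%s)
    if o["wrist_force"][:2]@(-d)>9: break
hand.move_gripper(.05);st("rel");x,y=get_obs()["position"][:2]
bot.servo_line([x,y,.15],velocity=.2)
p=[*press(0,-.13),.30];bot.servo_line(p,ori(PT,p),velocity=.3);bot.dwell(.2);snap("wrist","w9");st()
```

```text
grip t61.8 p [ 0.5253 -0.1486  0.0437] F [-1.2  0.3  4.5] T [0.01 0.23 0.19] w0.0133 g48.9 j6 -0.139
push t64.6 p [0.547  0.0119 0.0437] F [-4.7 -1.3  9.4] T [-0.06  0.72  0.22] w0.0130 g49.5 j6 0.159
0.1640 t65.0 p [0.5473 0.0139 0.0437] F [-5.4 -0.4  8.7] T [0.03 0.66 0.2 ] w0.0133 g49.4 j6 0.162
0.1655 t65.3 p [0.5475 0.0154 0.0437] F [-4.1  0.8  8.9] T [0.05 0.69 0.23] w0.0132 g49.4 j6 0.165
0.1670 t65.7 p [0.5477 0.0169 0.0437] F [-5.1 -0.1  8.4] T [0.02 0.74 0.18] w0.0133 g49.5 j6 0.168
0.1685 t66.0 p [0.5479 0.0184 0.0437] F [-4.7  0.2  9.3] T [0.04 0.68 0.22] w0.0131 g49.5 j6 0.170
0.1700 t66.4 p [0.5481 0.0198 0.0437] F [-5.4  0.3  9.2] T [0.06 0.63 0.24] w0.0127 g49.5 j6 0.173
0.1715 t66.7 p [0.5481 0.02   0.0437] F [-4.7 -9.6  9. ] T [-1.48  0.75  0.16] w0.0130 g49.6 j6 0.176
rel t67.2 p [0.5491 0.0215 0.043 ] F [ 0.3 -0.6  0.4] T [-0.02 -0.01  0.02] w0.0503 g0.0 j6 0.176
 t68.8 p [0.5457 0.0046 0.2983] F [-1.3 -0.8 -0.1] T [-0.07 -0.04 -0.05] w0.0499 g0.0 j6 0.145
```

Run:
```python
from h import *
im=cv2.imread("pics/w9.png");hsv=cv2.cvtColor(im,cv2.COLOR_BGR2HSV)
ax=w2px("w9",[PX,PY,.194]);print("axis px",ax,"clip",w2px("w9",[*press(-.105,0),.208]))
m=cv2.inRange(hsv,(18,120,90),(38,255,255));n,l,s,c=cv2.connectedComponentsWithStats(m)
for i in range(1,n):
    if s[i,4]>20: print("yellow",s[i],c[i].round(1),px2w("w9",*c[i],.207)[:2])
g=cv2.cvtColor(im,cv2.COLOR_BGR2GRAY);b=cv2.inRange(hsv,(95,120,40),(125,255,255));ys,xs=np.nonzero(b);print("blue",xs.min(),xs.max(),ys.min(),ys.max())
x,y=ax.astype(int)
roi=np.zeros_like(g);cv2.circle(roi,(x,y),75,255,-1)
for th in(25,35,45):
    d=((g<th)&(roi>0)).astype(np.uint8);n,l,s,c=cv2.connectedComponentsWithStats(d)
    i=1+np.argmax(s[1:,4]);pts=np.argwhere(l==i)[:,::-1].astype(np.float32);print(th,s[i],cv2.minAreaRect(pts))
```

```text
axis px [319.73857702  16.88669742] clip [107.17316587   9.80566488]
yellow [  74    0   73   54 3095] [109.1  25.6] [0.45894423 0.14127871]
yellow [355  25  28  35 555] [368.8  42.2] [0.5870354  0.11557769]
blue 121 639 0 355
25 [268   6   8   8  17] ((272.6400146484375, 9.479995727539062), (8.0, 4.800000190734863), 36.869895935058594)
35 [253   0  95  53 750] ((300.91534423828125, 23.472585678100586), (106.55043029785156, 11.447278022766113), 29.24882698059082)
45 [ 253    0  102   58 1392] ((305.2877502441406, 23.882080078125), (114.61174011230469, 16.220474243164062), 29.05460548400879)
```

Run:
```python
from h import *
p=[*press(0,-.05),.33];bot.servo_line(p,ori(PT,p),velocity=.3);bot.dwell(.2);snap("wrist","w10");st()
im=cv2.imread("pics/w10.png");hsv=cv2.cvtColor(im,cv2.COLOR_BGR2HSV);g=cv2.cvtColor(im,cv2.COLOR_BGR2GRAY)
ax=w2px("w10",[PX,PY,.207]);print("axis px",ax,"clip",w2px("w10",[*press(-.105,0),.208]))
m=cv2.inRange(hsv,(18,120,90),(38,255,255));n,l,s,c=cv2.connectedComponentsWithStats(m)
for i in range(1,n):
    if s[i,4]>100: print("yellow",s[i],c[i].round(1),px2w("w10",*c[i],.207)[:2])
x,y=ax.astype(int);roi=np.zeros_like(g);cv2.circle(roi,(x,y),75,255,-1)
for th in(30,40,50,60):
    d=((g<th)&(roi>0)).astype(np.uint8);n,l,s,c=cv2.connectedComponentsWithStats(d)
    i=1+np.argmax(s[1:,4]);pts=np.argwhere(l==i)[:,::-1].astype(np.float32);r=cv2.minAreaRect(pts);print(th,s[i],r)
    b=cv2.boxPoints(r);print(np.round([px2w("w10",*q,.207)[:2] for q in b],4).tolist())
cv2.imwrite("pics/w10c.png",cv2.resize(im[0:300,60:460],None,fx=2,fy=2))
```

```text
t69.5 p [0.5572 0.0828 0.3294] F [-1.1  0.3 -0.7] T [-0.02  0.03 -0.01] w0.0502 g0.0 j6 0.286
axis px [317.84356081 164.99224182] clip [151.74664911 165.31069638]
yellow [ 124  139   64   55 2639] [152.8 165.7] [0.46067879 0.14746984]
yellow [346 173  22  26 321] [356.7 186.1] [0.58742829 0.11640261]Traceback (most recent call last):
  File "<stdin>", line 11, in <module>
    return _wrapfunc(a, 'argmax', axis=axis, out=out, **kwds)
    return bound(*args, **kwds)
ValueError: attempt to get argmax of an empty sequence
```

The yellow mark and clip fit the press pose to within about 1 mm, and the wheel reads about 0.49 rad. With a 12 mm stack, contact should be near 5.89 rad. I'll wind in three grips and log torque in the last one.

```bash
cat >> h.py <<'E'
ZW=.203
def jaw(): # world angle of closing direction
    y=Rn.from_quat(get_obs()["orientation"]).apply([0,1,0]);return np.arctan2(y[1],y[0])
def j6set(v):
    j=np.array(get_obs()["joint_pos"]);
    j=np.array(kinematics.solve_ik(*[get_obs()[k] for k in("position","orientation")])) if False else j
    j[5]=v;bot.goto_joints(list(j))
E
python3 - <<'E'
from h import *
psi=-.633+np.pi/2
p=[PX,PY,.26];q=ori(psi,p);bot.servo_line([*press(0,-.05),.33],velocity=.2)
bot.reach([PX,PY,.30],q);st("above");bot.servo_line([PX,PY,ZW],q,velocity=.1);st("low")
hand.move_gripper(.005,40);st("grip");bot.dwell(.2)
jt=np.array(kinematics.solve_ik([PX,PY,ZW],q));np.save("jt.npy",jt);print("jt",jt.round(3),"jaw",jaw())
for k in range(1,4):
    j=jt.copy();j[5]+=.4*k;bot.goto_joints(list(j));st("t%.1f"%(.4*k))
print("jaw",jaw())
E
```

```text
above t70.6 p [0.5645 0.1331 0.3001] F [0.6 1.  0.5] T [-0.   -0.04 -0.  ] w0.0501 g0.0 j6 -0.707
low t71.8 p [0.565  0.1333 0.2037] F [-0.1 -0.3 -0.3] T [ 0.02 -0.02  0.01] w0.0497 g0.0 j6 -0.709
grip t72.2 p [0.5633 0.1315 0.2037] F [-6.9 -8.1  8.9] T [-1.43  1.13  0.1 ] w0.0134 g40.3 j6 -0.709
jt [ 0.229  0.331  1.775  0.     1.035 -0.709] jaw 0.9383327709680963
t0.4 t72.8 p [0.5633 0.1315 0.2036] F [-5.8 -9.1 10.2] T [-1.48  1.09 -0.17] w0.0131 g40.3 j6 -0.308
t0.8 t73.3 p [0.5632 0.1315 0.2037] F [-7.4 -9.8  9.1] T [-1.44  1.13 -0.16] w0.0129 g40.3 j6 0.092
t1.2 t73.8 p [0.5632 0.1315 0.2036] F [-6.7 -8.9  9.7] T [-1.39  1.12 -0.23] w0.0133 g40.4 j6 0.492
jaw -0.26265547863582306
```

```bash
cat >> h.py <<'E'
AX=(.5632,.1316)
def regrip(dj=-np.pi):
    q=get_obs()["orientation"];hand.move_gripper(.045)
    bot.servo_line([*AX,ZW],q,velocity=.05);bot.servo_line([*AX,.25],q,velocity=.15)
    j=np.array(kinematics.solve_ik([*AX,.25],q));j[5]+=dj;bot.goto_joints(list(j))
    q=get_obs()["orientation"];bot.servo_line([*AX,ZW],q,velocity=.1);jt=np.array(get_obs()["joint_pos"])
    jt=np.array(kinematics.solve_ik([*AX,ZW],q)); hand.move_gripper(.005,40);bot.dwell(.1);st("regrip");return jt
def wheel(): # mod pi wheel angle from jaws
    return (PT-(jaw()-np.pi/2))%np.pi
E
python3 - <<'E'
from h import *
print("wheel mod pi",wheel())
jt=regrip();print(jt.round(3),"wheel",wheel())
for k in np.arange(.5,4.01,.5):
    j=jt.copy();j[5]+=k;bot.goto_joints(list(j))
st("T2");print("wheel",wheel()+np.pi)
E
```

```text
wheel mod pi 1.6934518054307195
regrip t78.7 p [0.5633 0.1318 0.2039] F [-3. -0.  6.] T [ 0.12  0.41 -0.02] w0.0131 g39.9 j6 -2.649
[ 0.228  0.33   1.776 -0.003  1.038 -2.649] wheel 1.694032776415277
T2 t83.1 p [0.5629 0.1314 0.2039] F [-4.2 -1.8  7.6] T [-0.13  0.56 -0.16] w0.0131 g40.1 j6 1.351
wheel 5.694434923594218
```

Run:
```python
from h import *
jt=regrip();w0=wheel()+np.pi;print("wheel",w0);snap("scene","sA")
tgt=7.461-w0;n=12
for k in range(1,n+1):
    j=jt.copy();j[5]+=tgt*k/n;bot.goto_joints(list(j))
    T=[];
    for i in range(6): bot.dwell(.03);T.append(get_obs()["ft_torque"][2])
    print("%.3f Tz %.3f"%(w0+tgt*k/n,np.mean(T)))
print(wheel(),wheel()+np.pi*2);st("end")
```

```text
regrip t87.9 p [0.5636 0.1317 0.2038] F [-0.7 -0.5  6.1] T [ 0.02  0.13 -0.07] w0.0134 g39.8 j6 -1.789
wheel 5.6949922844338605
5.842 Tz -0.169
5.989 Tz -0.132
6.136 Tz -0.133
6.284 Tz -0.154
6.431 Tz -0.134
6.578 Tz -0.154
6.725 Tz -0.123
6.872 Tz -0.120
7.019 Tz -0.103
7.167 Tz -0.087
7.314 Tz -0.091
7.461 Tz -0.087
1.1778464943726847 7.461031801552271
end t93.6 p [0.5633 0.131  0.2038] F [-2.3 -3.8  7.9] T [-0.37  0.31 -0.07] w0.0135 g40.1 j6 -0.023
```

Torque is inconclusive. I'll let go, move clear, and check the platen and pins visually (before/after composite).

Run:
```python
from h import *
hand.move_gripper(.045);st("rel")
bot.servo_line([*AX,ZW],velocity=.05);bot.servo_line([*AX,.38],velocity=.3)
p=[.28,.5,.4];bot.reach(p,ori(np.arctan2(.5,.28),p));bot.dwell(.3);snap("scene","sB");snap("side","dB");st()
a=cv2.imread("pics/raw_s0.png");b=cv2.imread("pics/raw_sB.png");d=cv2.imread("pics/raw_dB.png")
r=lambda i,x,y,w,h,f:cv2.resize(i[y:y+h,x:x+w],None,fx=f,fy=f,interpolation=cv2.INTER_CUBIC)
top=np.hstack([r(a,230,175,100,75,4),r(b,230,175,100,75,4)])
bot_=np.hstack([r(cv2.imread("pics/raw_d0.png"),230,240,100,75,4),r(d,230,240,100,75,4)])
cv2.imwrite("pics/fin.png",np.vstack([top,bot_]))
```

```text
rel t94.0 p [0.5631 0.1317 0.2028] F [ 0.5 -0.8 -0.2] T [-0.06 -0.01  0.07] w0.0450 g0.0 j6 -0.023
 t97.1 p [0.2803 0.4999 0.4   ] F [ 0.6 -0.3 -0.1] T [-0.02 -0.05  0.01] w0.0449 g0.0 j6 -0.003
```

View pics/fin.png

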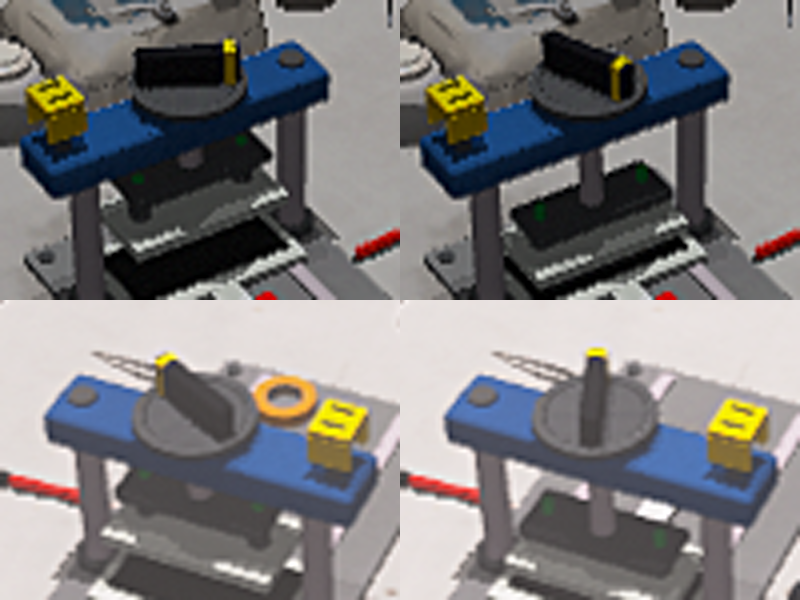

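Platen is down on the stack with the pins clearly raised, and the bar mark is where expected. Last job is the clip.

Run:
```python
from h import *
b=cv2.imread("pics/raw_sB.png");h=cv2.cvtColor(b[215:245,250:305],cv2.COLOR_BGR2HSV)
n,l,s,c=cv2.connectedComponentsWithStats(cv2.inRange(h,(45,90,20),(80,255,255)));print("pins",[x.tolist() for x in s[1:] if x[4]>2])
hand.move_gripper(0.0,30)
xy=[.460,.147];p=[*xy,.35];q=ori(PT,p);bot.reach(p,q);bot.servo_line([*xy,.24],q,velocity=.15);bot.dwell(.2)
f0=get_obs()["wrist_force"][2];z=.232;zc=None;log=[]
while z>.203:
    bot.servo_line([*xy,z],q,velocity=.02);bot.dwell(.04);o=get_obs();f=o["wrist_force"][2]-f0;log.append((round(z,4),round(float(o["position"][2]),4),round(float(f),1)))
    if zc is None and f>2: zc=o["position"][2]
    if f>25 or (zc and o["position"][2]<zc-.010 and f>6): break
    z-=.0005
print(zc,log[-40:])
bot.servo_line([*xy,.30],q,velocity=.15);st("up");snap("scene","sC")
```

```text
pins [[39, 1, 3, 5, 14], [13, 10, 4, 6, 18]]
0.22458694426611103 [(0.229, 0.229, -0.3), (0.2285, 0.2285, -0.2), (0.228, 0.228, 0.4), (0.2275, 0.2275, 0.6), (0.227, 0.227, 0.3), (0.2265, 0.2265, 1.1), (0.226, 0.226, -0.2), (0.2255, 0.2255, 0.5), (0.225, 0.225, -0.1), (0.2245, 0.2246, 3.0), (0.224, 0.2241, 5.4), (0.2235, 0.2236, 5.4), (0.223, 0.2232, 6.2), (0.2225, 0.2227, 7.5), (0.222, 0.2222, 6.9), (0.2215, 0.2217, 7.3), (0.221, 0.2211, 7.6), (0.2205, 0.2205, 5.4), (0.22, 0.2199, 4.9), (0.2195, 0.2194, 2.4), (0.219, 0.2189, 1.4), (0.2185, 0.2185, 0.5), (0.218, 0.218, 0.2), (0.2175, 0.2175, -0.0), (0.217, 0.217, 0.2), (0.2165, 0.2165, 0.5), (0.216, 0.216, 1.1), (0.2155, 0.2155, 0.2), (0.215, 0.215, 1.1), (0.2145, 0.2145, 0.1), (0.214, 0.214, -0.4), (0.2135, 0.2135, 1.0), (0.213, 0.213, 0.8), (0.2125, 0.2125, 0.2), (0.212, 0.212, 1.0), (0.2115, 0.2115, -0.2), (0.211, 0.211, 0.9), (0.2105, 0.2106, 3.2), (0.21, 0.2103, 5.5), (0.2095, 0.2101, 7.6)]
up t114.6 p [0.4595 0.1469 0.2991] F [-0.8  0.5  0. ] T [0.01 0.05 0.01] w0.0004 g0.0 j6 0.446
```

Run:
```python
from h import *
p=[.28,.5,.4];bot.servo_line([.46,.147,.38],velocity=.3);bot.reach(p,ori(np.arctan2(.5,.28),p));bot.dwell(.3);snap("scene","sD");st()
for f in("s0","sB","sD"):
    i=cv2.imread(f"pics/raw_{f}.png");h=cv2.cvtColor(i,cv2.COLOR_BGR2HSV)
    m=cv2.inRange(h[185:220,230:258],(22,120,80),(36,255,255));y,x=np.nonzero(m);t=cv2.inRange(h[280:370,380:470],(12,150,80),(24,255,255));ty,tx=np.nonzero(t)
    print(f,"clip rows",y.min()+185,y.max()+185,"tape",tx.mean()+380 if len(tx) else None,ty.mean()+280 if len(ty) else None,len(tx))
a=cv2.absdiff(cv2.imread("pics/raw_s0.png"),cv2.imread("pics/raw_sD.png")).max(2)
print("change pen,jar,cutters",[(a[y0:y1,x0:x1]>40).sum() for x0,y0,x1,y1 in((198,238,230,272),(220,183,236,212),(400,374,450,408))])
```

```text
t116.9 p [0.2805 0.4997 0.4001] F [ 0.7  0.4 -0.4] T [-0.05  0.01 -0.01] w0.0001 g0.0 j6 -0.003
s0 clip rows 194 210 tape 381.46666666666664 367.2 15
sB clip rows 194 210 tape 413.4557823129252 334.23809523809524 147
sD clip rows 198 213 tape 413.4557823129252 334.23809523809524 147
change pen,jar,cutters [np.int64(0), np.int64(0), np.int64(0)]
```

Clip is down and stays there, the tape is in the tray, and the pen, jar and cutters are unmoved.

```bash
python3 -c "
from workcell import hand_in
print(hand_in())"
```

```text
the job is handed in; nothing more can be done
None
```

The job is done and handed in at about 117 s: tape in the tray, phone backs A and B (the only two present) stacked and pressed, and the clip clicked home. The platen-contact point comes from geometry, because the torque reading didn't show contact. The pen, jar and cutters look unmoved in the camera.

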